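# Count to the third gap and push the tin home

### The job

Starting from the end with the blue post, run a fingertip along the top of the rack's green rail to count the gaps, touching the rail over the first, then the second, then the third gap. Then, with the fingers only pushing, slide the loose orange-lidded tin across the counter into that third gap until it is fully home against the back stop, and move clear. Push gently and do not pinch, lift or tip the tin, and leave everything else where it is.

Things in the scene. Friction and masses are not known exactly. Their poses are not given: they have to be found in the camera images.
- rack: white divider rack, fixed, 278 long (y) x 50 deep x 48 high: five dividers 6 thick, four gaps 62 wide named A to D from +y to -y, centres y = 102, 34, -34, -102. No floor. Origin: on the counter, mid-length. x points into the gaps: divider noses (open front, robot side) at x = -25; back stop 18 high, inner face at x = 15. 38 clear under the rail; a tin at home sticks out 12 in front
- tin: the loose tin with the orange lid, 52 diameter, 28 high, about 0.12 kg; aluminium below, pale disc on the lid. It stands on the open counter in front of the rack. Origin: centre of its underside, z up
- post_blue: blue post with a ball top, 68 high, ball 24 across, fixed beside one end of the rack, 156 from the rack's middle; it marks the end from which gaps are counted and may be at either end. Origin: centre of its foot
- post_white: the same post in white, at the other end of the rack
- rail_a: section of the sage-green rail over gap A (leftmost, +y): 58 long (y) x 20 (x) x 10 thick, flat, rigid; the four lie in line along the rack's front with 10 mm notches over the dividers (divider tops 1.5 lower). Origin: centre of its top face, 48 above the counter, at x = -15 in the rack; axes as the rack's
- gap_a (a point): marked spot of gap A (leftmost, +y), on the counter: where the centre of a tin's underside comes to lie when fully home there. Not visible. Same axes as the rack
- rail_b: section of the sage-green rail over gap B (second from the left): 58 long (y) x 20 (x) x 10 thick, flat, rigid; the four lie in line along the rack's front with 10 mm notches over the dividers (divider tops 1.5 lower). Origin: centre of its top face, 48 above the counter, at x = -15 in the rack; axes as the rack's
- gap_b (a point): marked spot of gap B (second from the left), on the counter: where the centre of a tin's underside comes to lie when fully home there. Not visible. Same axes as the rack
- rail_c: section of the sage-green rail over gap C (third from the left): 58 long (y) x 20 (x) x 10 thick, flat, rigid; the four lie in line along the rack's front with 10 mm notches over the dividers (divider tops 1.5 lower). Origin: centre of its top face, 48 above the counter, at x = -15 in the rack; axes as the rack's
- gap_c (a point): marked spot of gap C (third from the left), on the counter: where the centre of a tin's underside comes to lie when fully home there. Not visible. Same axes as the rack
- rail_d: section of the sage-green rail over gap D (rightmost, -y): 58 long (y) x 20 (x) x 10 thick, flat, rigid; the four lie in line along the rack's front with 10 mm notches over the dividers (divider tops 1.5 lower). Origin: centre of its top face, 48 above the counter, at x = -15 in the rack; axes as the rack's
- gap_d (a point): marked spot of gap D (rightmost, -y), on the counter: where the centre of a tin's underside comes to lie when fully home there. Not visible. Same axes as the rack
- tin_grey: tin like the orange one but with a grey lid, stored in gap A; origin centre of underside. Bystander
- tin_green: tin with a green lid, stored in gap D; origin centre of underside. Bystander
- bottle: white bottle with a blue cap, 64 diameter, 190 high, left of the rack; origin centre of underside. Bystander
- jar: glass jar with a green lid, 72 diameter, 100 high, right of the rack; origin centre of underside. Bystander
- brush: wooden-handled brush, 190 long, lying on the counter at the left. Bystander
- soap: cream soap bar 85 x 55 x 28, lying at the right; origin centre of underside. Bystander
- mug: white mug, 76 diameter, 90 high, behind the left end of the rack; origin centre of underside. Bystander
Mind the look-alikes: they are no part of the job. Several things have the shape of the post_blue; the one meant has the colours described above.

How it is judged:
By the outcome, as a careful person would: the job done as asked, in the order asked, and still so for the second after the job is handed in, with the robot touching nothing.
It also fails if it takes over 64 s, if anything falls off the work surface, if the arm or the gripper's body presses on something with over 40 N, if the wrist force passes 120 N, or if a joint passes its speed limit or range.

### The arm

A 6-joint arm with a two-finger parallel gripper is mounted at the origin on the work surface. World frame = base frame: x ahead of the robot, y to its left, z up, the work surface at z = 0. Lengths are in m, angles in rad, forces in N, time in s.
With the tool pointing down it reaches from about 0.35 to 0.85 m from the base axis. Payload 8.1 kg.
Tool frame: the origin (TCP) lies between the finger pads; the fingertips stand 14 mm ahead of it and the grasp point (between the pads) lies 5 mm behind it (robot.tip_reach is the z of the fingertips in the tool frame, in m); z points along the fingers, y is the line along which they close (so a half turn about z gives the same grasp; the last joint's range is limited). The gripper opens to 93 mm and grips with 3 to 60 N. Pads are 15 mm wide; open, the fingers measure 128 mm over their backs; the gripper's body (75 mm by 188 mm) begins 65 mm behind the grasp point.
Start: joints at [1.248, 0.13, 1.488, -0, 1.523, -0.085], TCP at [0.141, 0.583, 0.211] pointing down, gripper open.
Joint ranges: [-2.96, 2.96], [-0.89, 2.26], [0.02, 2.5], [-1.34, 4.48], [0, 2.73], [-2.66, 2.66]. Speed limits (rad/s): [2.39, 2.39, 2.79, 3.14, 3.14, 3.14].

### API

Orientations are given as a rotation vector (axis times angle).
In Python, from plant import robot gives the robot as it stands. The module is installed in compiled form; this text tells all that it offers.
- The arm moves only by the shell command python3 -m handwheel 'ROWS' [FORCE]. ROWS is JSON, a list of rows, each a list of 7 numbers: the closure, from -1 (fully open) to 1 (shut), then the shift along the tool's x, y, z each as a share of 100 cm, from -1 to 1, then the turn, a rotation vector about the tool's x, y, z each as a share of 180 degrees, from -1 to 1. In form: [[grip, tx, ty, tz, rx, ry, rz], ...]. A call has 1 to 20 rows; each row is the pose to reach, as a shift and turn from the pose commanded when the call began, along the tool's axes at that moment, turning the shorter way round; what a row does not reach only later rows make up. A row lasts 1/8 s, in which the tool goes at most 62.5 mm and 10.7 degrees, less where a joint would pass 70% of its speed; a pose out of reach is approached as far as the arm can. A call with a number of a shift or a turn outside -1 to 1 is refused whole. A call with a gripper value outside its range is refused whole. The fingers move at their own pace and stop on an object; FORCE is the grip in N (left out, the last holds). Time passes only in rows, so rows that repeat a pose let the fingers close. It gives the time, the measured TCP pose, the force, the opening and the grip force at its end, in the units of the state.
- robot.read_state(): the state, without advancing time (a new reading comes with each control period).
- robot.read_camera(name): name is "side" or "top" or "wrist"; returns a dict with "frame" (400x640x3 uint8, red, green, blue), "fx", "fy", "cx", "cy" (pixels), "k1" (the pictures are not rectified: a ray, as slopes to the right and down, at radius r is drawn at 1 + k1 r^2 times it, then the intrinsics apply), "rvec" (rotation vector, rad) and "tvec" (3), from world to camera coordinates, as OpenCV has them; the wrist camera has in their place "T_tool_cam" (4x4, takes a point from camera to tool coordinates, whose origin is the TCP and whose axes are the flange's). Camera axes: x right, y down, z forward; pixel columns grow to the right and rows downward; lengths in m; the calibration is good to about 2 mm. A picture is of the moment at which its call begins: read the wrist's pose just before it. There is no depth.
- robot.close_job(): hands the job in; it is judged then, once.
Trained networks look in a picture, given as the dict that the camera call returned (one of the last four; its "shot" number tells which), for a name from the list of things; names that differ only in an ending like _2 or _b are one class to them, and where a whole thing is asked for, a point or a joint stands for the part that bears it (a point fixed in the world has none). Each returns a list of dicts, best first, with "conf" (0 to 1); they miss things now and then, are a little off and sometimes report something else, mostly with a low value. They report only what shows in the picture. A call takes as long as a camera call. They do not tell look-alikes from the thing itself.
- robot.regions_of(picture, name): "mask" (400x640 bool, what is visible of it) and "rect" ([left, top, right, bottom] in pixels, round what is visible of it).
The state is a dict: "t": time; "q": joint angles; "dq": joint speeds; "joint_torque": joint torques, N m; "tool_pos": TCP position; "orientation": TCP orientation; "force": force on the tool from outside, world axes, zero at the start; "wrist_torque": the same for the moment, N m; "opening": finger opening in m; "gripper_force": force on a finger pad.
Only numpy, scipy, OpenCV 4.12 (cv2) and the standard library are available. Lean on these libraries where they do the work, as an engineer would, in place of code of your own. Each camera call takes 0.05 s, during which the arm holds its last target. There are 200 camera calls.

## Working session

There is one attempt and no reset: what is moved stays moved. The work goes in short steps, Python scripts to look and compute and a shell command to move; the robot and the scene stay as the last step left them, time stands still between calls to the robot, and variables do not carry over. Pictures are saved under pics/ and viewed, at most 10 in all, crops included, and the job is handed in when it is done.

```bash
mkdir -p pics
cat > h.py <<'E'
import numpy as np, cv2
from plant import robot
from scipy.spatial.transform import Rotation as R
def ray(p,uv):
    K=np.array([[p['fx'],0,p['cx']],[0,p['fy'],p['cy']],[0,0,1]])
    x=cv2.undistortPoints(np.array(uv,float).reshape(-1,1,2),K,np.array([p['k1'],0,0,0]))[:,0]
    Rm=cv2.Rodrigues(np.array(p['rvec'],float))[0];t=np.array(p['tvec'],float)
    return -Rm.T@t,(np.c_[x,np.ones(len(x))])@Rm
def at_z(p,uv,z):
    o,d=ray(p,uv);return o+d*((z-o[2])/d[:,2])[:,None]
def proj(p,X):
    K=np.array([[p['fx'],0,p['cx']],[0,p['fy'],p['cy']],[0,0,1]])
    return cv2.projectPoints(np.array(X,float).reshape(-1,1,3),np.array(p['rvec'],float),np.array(p['tvec'],float),K,np.array([p['k1'],0,0,0]))[0][:,0]
E
python3 - <<'E'
from h import *
s=robot.read_state();print(s)
for n in('top','side'):
    p=robot.read_camera(n);cv2.imwrite(f'pics/{n}0.png',p['frame'][:,:,::-1])
    o,_=ray(p,[[320,200]]);print(n,o)
    for k in ('tin','post_blue','rail_a','rack','tin_grey'):
        for r in robot.regions_of(p,k):
            ys,xs=np.nonzero(r['mask']);c=[[xs.mean(),ys.mean()]]
            print(k,round(r['conf'],2),np.round(r['rect']),np.round(c,1),np.round(at_z(p,c,{'tin':.028,'tin_grey':.028,'post_blue':.05}.get(k,.048)),4))
E
```

```text
{'t': 0.0, 'q': array([ 1.24763100e+00,  1.31178631e-01,  1.48924764e+00,  2.13845978e-05,
        1.52299237e+00, -8.53909412e-02]), 'dq': array([-0.00048634,  0.00054228,  0.00117944, -0.00195757, -0.00109988,
       -0.00031887]), 'joint_torque': array([-7.21691904e-04, -5.59828162e+01, -4.91771793e+01,  7.65514397e-02,
        3.46327003e-02, -2.19125718e-04]), 'tool_pos': array([0.14110771, 0.5825856 , 0.2103944 ]), 'orientation': array([-3.72570966e-01, -3.11902689e+00,  2.80145965e-03]), 'force': array([-0.55442914, -1.09412663,  0.35125468]), 'wrist_torque': array([-0.02423584,  0.02287339, -0.0087857 ]), 'gripper_force': 0.0, 'opening': 0.0931100659239371}
top [0.49470929 0.01455053 1.17259735]
tin 0.56 [322. 215. 341. 234.] [[331.8 225.5]] [[ 0.5313 -0.0396  0.028 ]]
post_blue 0.61 [377. 161. 393. 174.] [[384.4 168. ]] [[ 0.6723 -0.1756  0.05  ]]
rail_a 0.59 [251. 184. 271. 197.] [[261.  190.4]] [[0.6227 0.1361 0.048 ]]
rail_a 0.52 [307. 182. 328. 189.] [[316.1 185.9]] [[ 0.6308 -0.0019  0.048 ]]
rail_a 0.5 [276. 183. 306. 194.] [[287.9 187.9]] [[0.6275 0.0687 0.048 ]]
rack
[... 343 characters left out ...]
  0.05  ]]
post_blue 0.48 [375. 231. 389. 255.] [[382.2 242.5]] [[ 0.6626 -0.199   0.05  ]]
rail_a 0.57 [321. 189. 339. 198.] [[328.6 191.3]] [[0.6228 0.0625 0.048 ]]
rail_a 0.52 [310. 177. 323. 187.] [[319.  179.6]] [[0.6188 0.1313 0.048 ]]
rail_a 0.48 [332. 198. 349. 211.] [[339.3 203.5]] [[ 0.6282 -0.0049  0.048 ]]
rail_a 0.47 [345. 208. 359. 223.] [[350.3 217. ]] [[ 0.6322 -0.0729  0.048 ]]
rack 0.85 [311. 171. 364. 238.] [[338.2 202.1]] [[0.6281 0.0028 0.048 ]]
tin_grey 0.48 [313. 171. 365. 240.] [[338.8 202.8]] [[0.6401 0.0273 0.028 ]]
tin_grey 0.47 [310. 183. 320. 194.] [[315.5 189.6]] [[0.602  0.1133 0.028 ]]
tin_grey 0.4 [314. 164. 322. 169.] [[317.2 168.1]] [[0.6481 0.2317 0.028 ]]
```

Run:
```python
import cv2
a=cv2.imread('pics/top0.png')[130:280,200:440];b=cv2.imread('pics/side0.png')[140:290,260:440]
cv2.imwrite('pics/t1.png',cv2.resize(a,(800,500),interpolation=2));cv2.imwrite('pics/s1.png',cv2.resize(b,(720,600),interpolation=2))
```

```text
(no output)
```

View pics/t1.png

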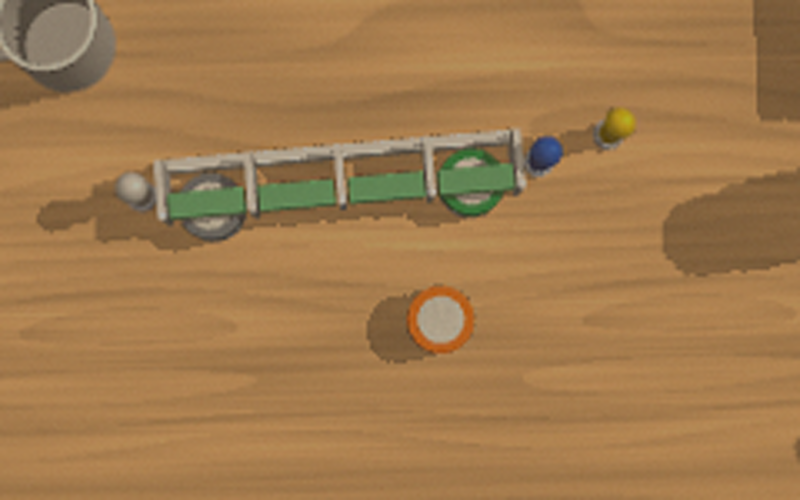

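View pics/s1.png

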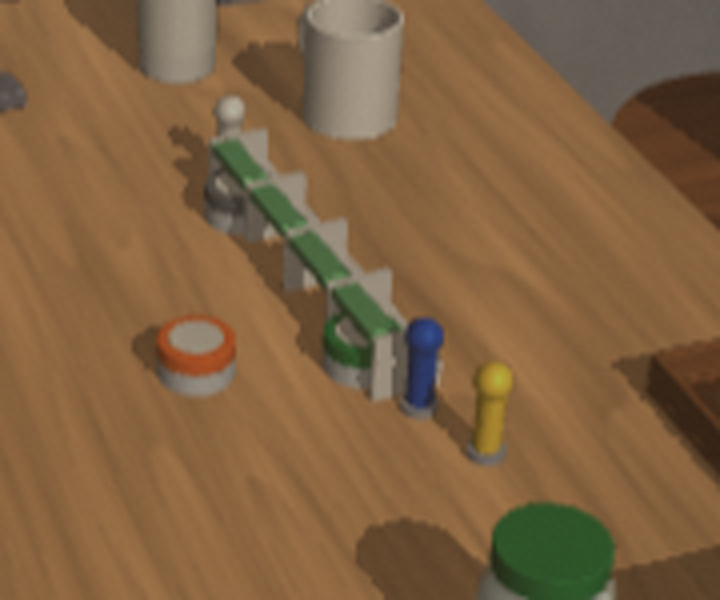

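Three posts are in view. In the top crop, white is at (133,188), blue at (545,153) and yellow at (618,125). Blue is the dark-blue one beside the right (-y) end, and the side crop at (423,365) agrees. So the count runs D, C, B and the target is **gap B**, which is empty. The orange tin is at (441,319) in the top crop.

Next I fit the rack pose from the rail sections in both views.

```bash
cat > fit.py <<'E'
from h import *
from scipy.optimize import least_squares
def rails(p):
    hsv=cv2.cvtColor(p['frame'],cv2.COLOR_RGB2HSV)
    m=cv2.inRange(hsv,(50,60,60),(80,140,200))
    n,l,st,c=cv2.connectedComponentsWithStats(m)
    return [(st[i,4],c[i]) for i in range(1,n) if st[i,4]>25]
def tinpix(p):
    hsv=cv2.cvtColor(p['frame'],cv2.COLOR_RGB2HSV)
    m=cv2.inRange(hsv,(5,190,120),(16,255,255))
    n,l,st,c=cv2.connectedComponentsWithStats(m)
    i=1+np.argmax(st[1:,4]);pts=np.argwhere(l==i)[:,::-1]
    return pts
def rk(v,P):
    P=np.array(P,float);c,s=np.cos(v[2]),np.sin(v[2])
    return np.c_[v[0]+c*P[:,0]-s*P[:,1],v[1]+s*P[:,0]+c*P[:,1],P[:,2]]
E
python3 - <<'E'
from fit import *
for n in('top','side'):
    p=robot.read_camera(n)
    for a,c in rails(p):print(n,a,c.round(1),at_z(p,[c],.048).round(4))
    t=tinpix(p);e=cv2.fitEllipse(cv2.convexHull(t.astype(np.int32)));print(len(t),e,at_z(p,[e[0]],.028 if n=='top' else .024).round(4))
    for k in('bottle','jar','mug','soap'):
        for r in robot.regions_of(p,k)[:2]:
            q=r['rect'];print(k,round(r['conf'],2),q,at_z(p,[[(q[0]+q[2])/2,q[3]]],0).round(3))
s=robot.read_state();print(R.from_rotvec(s['orientation']).as_matrix().round(3))
E
```

```text
top 247 [341.9 183.9] [[ 0.6342 -0.0669  0.048 ]]
top 470 [464.4 186.5] [[ 0.6212 -0.3814  0.048 ]]
top 161 [315.5 185.8] [[ 6.31e-01 -6.00e-04  4.80e-02]]
top 160 [288.5 188.2] [[0.6266 0.0672 0.048 ]]
top 157 [261.6 190.5] [[0.6225 0.1347 0.048 ]]
134 ((331.78692626953125, 225.42840576171875), (19.42106056213379, 19.82895278930664), 114.02424621582031) [[ 0.5314 -0.0395  0.028 ]]
bottle 0.91 [147.0, 166.0, 186.4, 196.3] [[0.619 0.391 0.   ]]
bottle 0.36 [246.9, 168.1, 357.1, 193.8] [[0.617 0.035 0.   ]]
jar 0.59 [437.9, 174.7, 474.6, 204.2] [[ 0.58  -0.373  0.   ]]
mug 0.79 [188.1, 118.8, 233.6, 153.9] [[0.728 0.273 0.   ]]
soap 0.74 [450.1, 251.0, 480.9, 286.5] [[ 0.362 -0.39   0.   ]]
side 56 [319.6 180. ] [[0.6194 0.1287 0.048 ]]
side 60 [329.1 191.4] [[0.624  0.0618 0.048 ]]
side 67 [339.6 203.9] [[ 0.6285 -0.007   0.048 ]]
side 76 [350.9 217.1] [[ 0.6335 -0.0738  0.048 ]]
side 41 [345.  226.3] [[ 0.6041 -0.1069  0.048 ]]
side 567 [398.3 278.2] [[ 0.6423 -0.3242  0.048 ]]
87 ((308.48150634765625, 225.78799438476562), (13.851765632629395, 19.19124412536621), 91.12568664550781) [[ 0.5288 -0.0441  0.024 ]]
bottle 0.68 [293.3, 99.8, 309.5, 160.8] [[0.632 0.342 0.   ]]
jar 0.88 [380.2, 265.3, 414.2, 323.4] [[ 0.605 -0.403 -0.   ]]
jar 0.74 [313.1, 173.1, 363.8, 239.8] [[ 0.593 -0.095  0.   ]]
mug 0.89 [334.8, 138.6, 361.3, 174.9] [[0.742 0.208 0.   ]]
soap 0.84 [280.5, 317.1, 326.4, 356.0] [[ 0.394 -0.422  0.   ]]
[[-0.972  0.236 -0.   ]
 [ 0.236  0.972  0.   ]
 [ 0.     0.    -1.   ]]
```

```bash
python3 -m handwheel '[[1,0,0,-0.09,0,0,-0.05],[1,0,0,-0.09,0,0,-0.096],[1,-0.55,-0.495,-0.09,0,0,-0.096],[1,-0.55,-0.495,-0.09,0,0,-0.096],[1,-0.55,-0.495,-0.09,0,0,-0.096],[1,-0.55,-0.495,-0.09,0,0,-0.096],[1,-0.55,-0.495,-0.09,0,0,-0.096],[1,-0.55,-0.495,-0.09,0,0,-0.096],[1,-0.55,-0.495,-0.09,0,0,-0.096],[1,-0.55,-0.495,-0.09,0,0,-0.096],[1,-0.55,-0.495,-0.09,0,0,-0.096],[1,-0.55,-0.495,-0.09,0,0,-0.096],[1,-0.55,-0.495,-0.09,0,0,-0.096],[1,-0.55,-0.495,-0.09,0,0,-0.096],[1,-0.55,-0.495,-0.09,0,0,-0.096],[1,-0.55,-0.495,-0.09,0,0,-0.096],[1,-0.55,-0.495,-0.09,0,0,-0.096]]' 5
cat >> fit.py <<'E'
def wrist():
    s=robot.read_state();p=robot.read_camera('wrist')
    T=np.eye(4);T[:3,:3]=R.from_rotvec(s['orientation']).as_matrix();T[:3,3]=s['tool_pos']
    M=np.linalg.inv(T@np.array(p['T_tool_cam']))
    p['rvec']=cv2.Rodrigues(M[:3,:3])[0][:,0];p['tvec']=M[:3,3]
    return s,p
E
python3 - <<'E'
from fit import *
s,p=wrist();print(s['t'],s['tool_pos'],s['q'].round(2),R.from_rotvec(s['orientation']).as_matrix().round(3).tolist());print(np.array(p['T_tool_cam']).round(3).tolist())
cv2.imwrite('pics/w1.png',p['frame'][:,:,::-1])
for a,c in rails(p):
    if a>200:print(a,c.round(1),at_z(p,[c],.048).round(4))
t=tinpix(p);e=cv2.fitEllipse(cv2.convexHull(t.astype(np.int32)));print(len(t),e,at_z(p,[e[0]],.026).round(4))
E
```

```text
t: 3.22
tool_pos: [0.5589, -0.0264, 0.3018]
orientation: [-0.102, 3.139, 0.0]
force: [-0.2, 0.9, -0.2]
opening: 0.0006
gripper_force: 0.0
3.225 [ 0.55893229 -0.02638627  0.30183135] [-0.14  0.    1.46  0.    1.68 -1.77] [[-0.998, -0.065, 0.001], [-0.065, 0.998, 0.0], [-0.001, 0.0, -1.0]]
[[0.0, -0.967, -0.254, 0.07], [1.0, 0.001, -0.0, 0.001], [0.001, -0.254, 0.967, -0.174], [0.0, 0.0, 0.0, 1.0]]
423 [289.  216.2] [[ 0.6343 -0.0674  0.048 ]]
408 [333.6 216. ] [[6.294e-01 3.000e-04 4.800e-02]]
412 [378.2 216.1] [[0.6251 0.0682 0.048 ]]
422 [421.8 216.2] [[0.621  0.1349 0.048 ]]
726 ((574.8519287109375, 50.007720947265625), (15.283001899719238, 86.97406768798828), 5.9119439125061035) [[0.3669 0.326  0.026 ]]
```

View pics/w1.png

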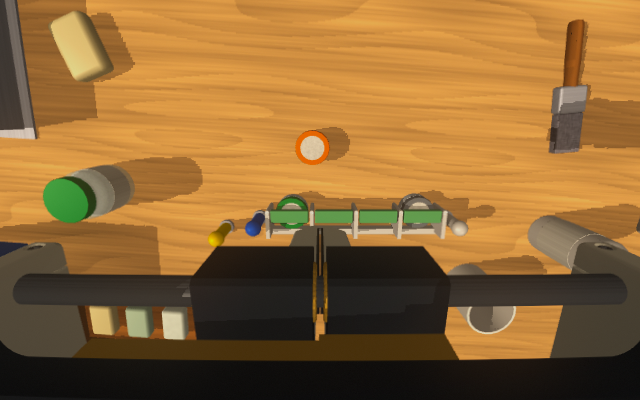

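The wrist view agrees with the top view. The blue post at (253,228) is on the -y end next to the green-lid tin's gap D, the look-alike yellow post is at (217,240), and the orange tin is at (312,148). I'll go above rail D and stop 15 mm short of it.

```bash
python3 -m handwheel '[[1,-0.0726,-0.0458,0,0,0,0],[1,-0.0726,-0.0458,0,0,0,0],[1,-0.0726,-0.0458,0.06,0,0,0],[1,-0.0726,-0.0458,0.12,0,0,0],[1,-0.0726,-0.0458,0.17,0,0,0],[1,-0.0726,-0.0458,0.21,0,0,0],[1,-0.0726,-0.0458,0.225,0,0,0],[1,-0.0726,-0.0458,0.225,0,0,0],[1,-0.0726,-0.0458,0.225,0,0,0]]'
python3 - <<'E'
from fit import *
s,p=wrist();print(s['tool_pos'],s['force'])
f=p['frame'][150:330,200:460];cv2.imwrite('pics/w2.png',cv2.resize(f[:,:,::-1],(780,540)))
for a,c in rails(p):
    if a>200:print(a,c.round(1),at_z(p,[c],.048).round(4))
E
```

```text
t: 4.4
tool_pos: [0.6363, -0.0686, 0.0792]
orientation: [-0.101, 3.136, -0.001]
force: [0.2, 0.6, 0.4]
opening: 0.0007
gripper_force: 0.0
[ 0.63633036 -0.06861464  0.07916839] [0.16027639 0.55051797 0.44174496]
1818 [505.6 214.9] [[0.625  0.0688 0.048 ]]
1942 [592.7 213.8] [[0.62  0.135 0.048]]
1890 [320.5 215.1] [[ 0.6339 -0.0673  0.048 ]]
1786 [411.9 215.7] [[ 6.3e-01 -5.0e-04  4.8e-02]]
```

View pics/w2.png

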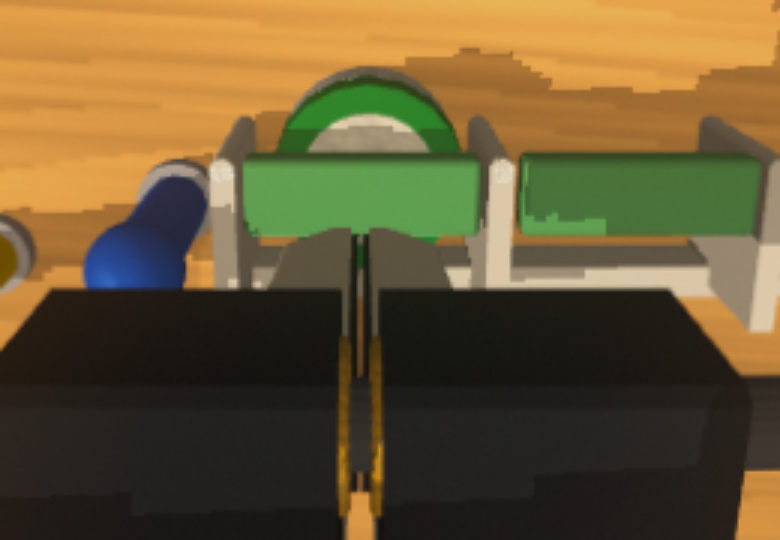

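```bash
python3 -m handwheel '[[1,0.002,0.001,0.008,0,0,0],[1,0.002,0.001,0.012,0,0,0],[1,0.002,0.001,0.014,0,0,0],[1,0.002,0.001,0.015,0,0,0],[1,0.002,0.001,0.016,0,0,0]]'
```

```text
t: 5.08
tool_pos: [0.6326, -0.0678, 0.0604]
orientation: [-0.1, 3.14, -0.0]
force: [-0.7, -0.4, 0.2]
opening: 0.0006
gripper_force: 0.0
```

```bash
python3 -m handwheel '[[1,-0.001,0,0.001,0,0,0],[1,-0.001,0,0.001,0,0,0]]'; python3 -m handwheel '[[1,0,0,0.001,0,0,0],[1,0,0,0.001,0,0,0]]'
```

```text
t: 5.32
tool_pos: [0.6336, -0.0677, 0.0594]
orientation: [0.1, -3.14, 0.0]
force: [0.3, 0.3, 0.1]
opening: 0.0005
gripper_force: 0.0
t: 5.58
tool_pos: [0.6335, -0.0677, 0.0584]
orientation: [0.1, -3.14, -0.0]
force: [-0.1, 0.7, -0.5]
opening: 0.0007
gripper_force: 0.0
```

Run:
```python
from fit import *
print(robot.tip_reach)
s,p=wrist();print(s['tool_pos'],s['force'])
q=robot.read_camera('side')
f=cv2.resize(p['frame'][150:330,200:460],(520,360));g=cv2.resize(q['frame'][170:270,300:400],(360,360),interpolation=2)[:, :280]
cv2.imwrite('pics/w3.png',np.hstack([f,g])[:,:,::-1])
```

```text
0.014
[ 0.63346635 -0.0676595   0.05835154] [-0.1435747  0.6530318 -0.5074226]
```

View pics/w3.png

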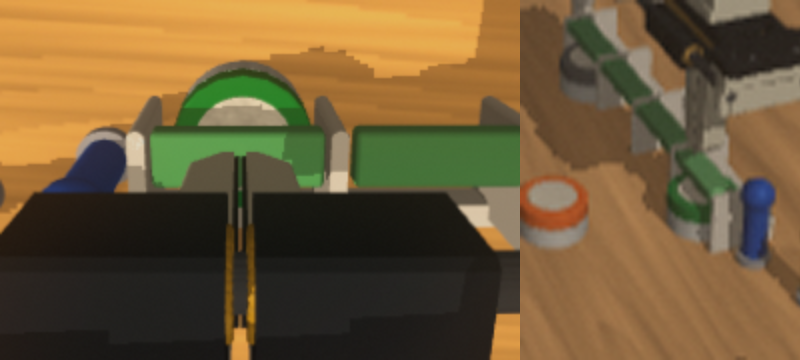

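No contact yet, so I continue down in 1 mm steps.

```bash
python3 -m handwheel '[[1,0,0,0.001,0,0,0],[1,0,0,0.001,0,0,0]]';python3 -m handwheel '[[1,0,0,0.001,0,0,0],[1,0,0,0.001,0,0,0]]'
```

```text
t: 5.92
tool_pos: [0.6335, -0.0676, 0.0573]
orientation: [0.1, -3.14, -0.0]
force: [-0.4, 0.7, -0.7]
opening: 0.0004
gripper_force: 0.0
t: 6.18
tool_pos: [0.6335, -0.0676, 0.0563]
orientation: [0.1, -3.14, 0.0]
force: [-0.6, -0.0, -0.1]
opening: 0.0007
gripper_force: 0.0
```

Run:
```python
from fit import *
# where would tip front edge/centre/back appear, given TCP?
s,p=wrist()
T=R.from_rotvec(s['orientation']).as_matrix();X=[s['tool_pos']+T@np.array([dx,0,.014]) for dx in(.0075,0,-.0075)]
print(s['tool_pos'],s['force']);print((proj(p,X)-[200,150]).round(1)*2)
print((proj(p,[[.634+d*.998-.0656*0,-.0676,.048] for d in(-.01,.01)])-[200,150]).round(1)*2)
```

```text
[ 0.63347446 -0.06764187  0.0563381 ] [-0.5502322  -0.01883683 -0.14089101]
[[236.6 131.8]
 [236.6 153. ]
 [236.6 173.6]]
[[238.4 131.8]
 [234.6 188.6]]
```

```bash
python3 -m handwheel '[[1,0,0,0.001,0,0,0],[1,0,0,0.001,0,0,0]]';python3 -m handwheel '[[1,0,0,0.001,0,0,0],[1,0,0,0.001,0,0,0]]'
python3 - <<'E'
from fit import *
s,p=wrist();print(s['tool_pos'],s['force'])
f=p['frame'][190:270,260:380]
cv2.imwrite('pics/w4.png',cv2.resize(f,(780,520),interpolation=2)[:,:,::-1])
T=R.from_rotvec(s['orientation']).as_matrix()
for z in (.014,.004,0,-.005):
  print(z,(proj(p,[s['tool_pos']+T@np.array([.0075,0,z])])-[260,190]).round(1)*6.5)
E
```

```text
t: 6.48
tool_pos: [0.6335, -0.0676, 0.0553]
orientation: [0.1, -3.14, -0.0]
force: [-0.9, -0.0, -0.0]
opening: 0.0004
gripper_force: 0.0
t: 6.72
tool_pos: [0.6335, -0.0677, 0.0543]
orientation: [0.1, -3.14, 0.0]
force: [-0.4, -0.3, -0.6]
opening: 0.0005
gripper_force: 0.0
[ 0.63348682 -0.06766634  0.05434402] [-0.38562854 -0.27102825 -0.64003781]
0.014 [[378.95 168.35]]
0.004 [[378.3  200.85]]
0 [[378.3 214.5]]
-0.005 [[377.65 232.7 ]]
```

View pics/w4.png

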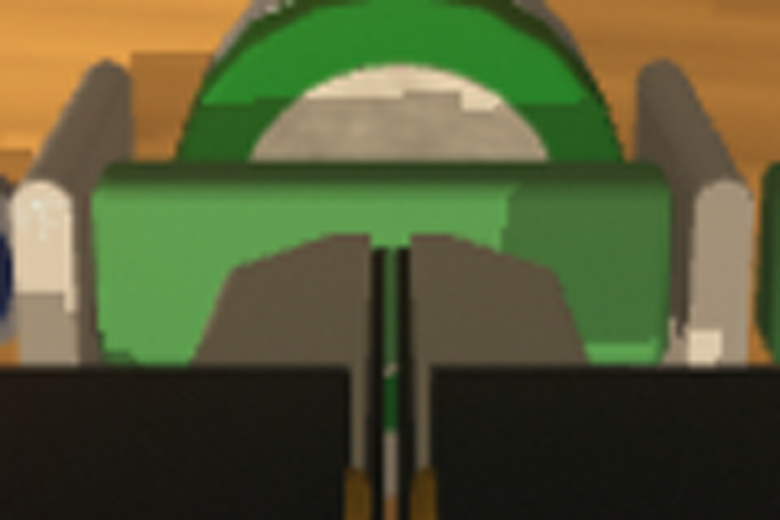

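The finger occludes the rail, so it is still above it and the tip sits higher than nominal. I keep descending in small steps.

```bash
python3 -m handwheel '[[1,0,0,0.001,0,0,0],[1,0,0,0.002,0,0,0],[1,0,0,0.002,0,0,0]]';python3 -m handwheel '[[1,0,0,0.001,0,0,0],[1,0,0,0.002,0,0,0],[1,0,0,0.002,0,0,0]]'
```

```text
t: 7.15
tool_pos: [0.6334, -0.0676, 0.0523]
orientation: [0.1, -3.14, -0.0]
force: [0.1, 1.1, -0.1]
opening: 0.0002
gripper_force: 0.0
t: 7.52
tool_pos: [0.6334, -0.0676, 0.0503]
orientation: [0.1, -3.14, -0.0]
force: [0.5, -0.5, -0.0]
opening: 0.0002
gripper_force: 0.0
```

```bash
python3 -m handwheel '[[1,0,0,0.001,0,0,0],[1,0,0,0.002,0,0,0],[1,0,0,0.002,0,0,0]]';python3 -m handwheel '[[1,0,0,0.001,0,0,0],[1,0,0,0.002,0,0,0],[1,0,0,0.002,0,0,0]]'
python3 - <<'E'
from fit import *
q=robot.read_camera('side');s=robot.read_state()
g=q['frame'][180:260,310:410]
cv2.imwrite('pics/s2.png',cv2.resize(g,(750,600),interpolation=2)[:,:,::-1])
T=R.from_rotvec(s['orientation']).as_matrix()
for z in (.014,0,-.006):
  print(z,(proj(q,[s['tool_pos']+T@np.array([0,0,z])])-[310,180]).round(1)*7.5)
E
```

```text
t: 7.9
tool_pos: [0.6335, -0.0676, 0.0483]
orientation: [0.1, -3.14, -0.0]
force: [-0.2, -0.8, -0.3]
opening: 0.0004
gripper_force: 0.0
t: 8.28
tool_pos: [0.6334, -0.0676, 0.0463]
orientation: [0.1, -3.14, -0.0]
force: [0.3, -0.1, -0.4]
opening: 0.0005
gripper_force: 0.0
0.014 [[297.75 306.  ]]
0 [[299.25 272.25]]
-0.006 [[300.75 258.  ]]
```

View pics/s2.png

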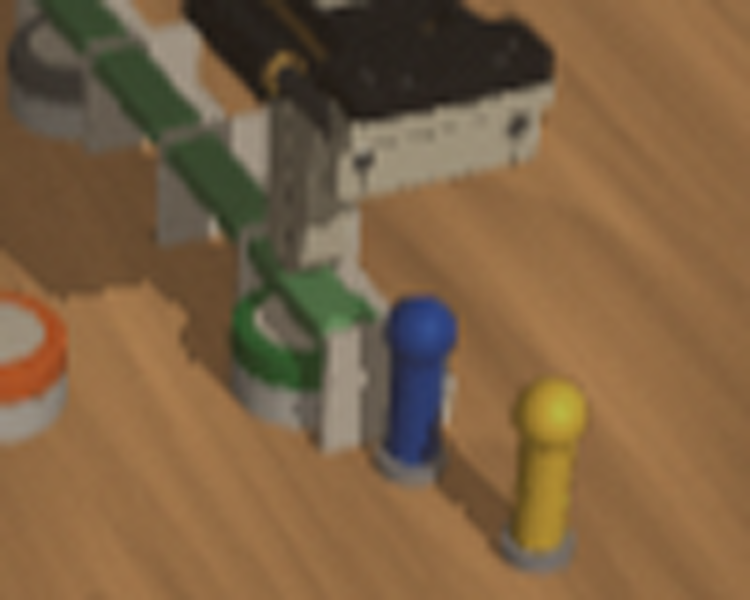

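The side view puts the fingertip near TCP level, just above the rail. I continue in 1 mm steps.

```bash
for i in 1 2 3; do python3 -m handwheel '[[1,0,0,0.001,0,0,0],[1,0,0,0.001,0,0,0]]' | grep -E 'pos|force: \['; done
```

```text
tool_pos: [0.6335, -0.0676, 0.0453]
force: [0.4, 0.1, 0.2]
tool_pos: [0.6335, -0.0676, 0.0443]
force: [1.0, 0.3, 0.5]
tool_pos: [0.6335, -0.0676, 0.0433]
force: [-0.3, -0.1, -0.0]
```

```bash
for i in 1 2; do python3 -m handwheel '[[1,0,0,0.001,0,0,0],[1,0,0,0.001,0,0,0]]' | grep -E 'pos|force: \['; done
```

```text
tool_pos: [0.6335, -0.0676, 0.0423]
force: [-0.1, -0.9, 0.1]
tool_pos: [0.6334, -0.0676, 0.0413]
force: [-0.8, -0.3, 0.3]
```

```bash
for i in 1 2; do python3 -m handwheel '[[1,0,0,0.001,0,0,0],[1,0,0,0.001,0,0,0]]' | grep -E 'pos|force: \['; done
```

```text
tool_pos: [0.6336, -0.0677, 0.0411]
force: [-3.2, 1.2, 4.2]
tool_pos: [0.6337, -0.0677, 0.0411]
force: [-6.5, 1.9, 12.9]
```

Contact is at TCP z of about 0.041, so with the gripper closed the tip is about 7 mm behind the TCP. I ease off to a light touch and run along to C.

```bash
python3 -m handwheel '[[1,0,0,-0.001,0,0,0],[1,0,0.005,-0.001,0,0,0],[1,0,0.012,-0.001,0,0,0],[1,0,0.019,-0.001,0,0,0],[1,0,0.026,-0.001,0,0,0],[1,0,0.033,-0.001,0,0,0],[1,0,0.040,-0.001,0,0,0],[1,0,0.047,-0.001,0,0,0],[1,0,0.054,-0.001,0,0,0],[1,0,0.060,-0.001,0,0,0],[1,0,0.066,-0.001,0,0,0],[1,0,0.068,-0.001,0,0,0],[1,0,0.068,-0.001,0,0,0]]'
```

```text
t: 11.7
tool_pos: [0.6298, 0.0006, 0.0411]
orientation: [-0.101, 3.139, -0.001]
force: [-0.2, -2.2, 7.2]
opening: 0.0003
gripper_force: 3.2
```

Touching C at 7 N. On to B.

```bash
python3 -m handwheel '[[1,0,0,0,0,0,0],[1,0,0.005,0,0,0,0],[1,0,0.012,0,0,0,0],[1,0,0.019,0,0,0,0],[1,0,0.026,0,0,0,0],[1,0,0.033,0,0,0,0],[1,0,0.040,0,0,0,0],[1,0,0.047,0,0,0,0],[1,0,0.054,0,0,0,0],[1,0,0.060,0,0,0,0],[1,0,0.066,0,0,0,0],[1,0,0.068,0,0,0,0],[1,0,0.068,0,0,0,0]]'
```

```text
t: 13.32
tool_pos: [0.6254, 0.0684, 0.0411]
orientation: [-0.101, 3.139, -0.0]
force: [-0.1, -2.9, 6.3]
opening: 0.0004
gripper_force: 3.4
```

D, C and B have been touched in order. Now I lift, set the fingers to a fixed ~24 mm cradle, turn 90° and go behind the tin (-y side) at height.

```bash
python3 -m handwheel '[[1,0,0,-0.03,0,0,0],[1,0,0,-0.08,0,0,0],[0.484,0.03,-0.04,-0.08,0,0,0.05],[0.484,0.06,-0.08,-0.08,0,0,0.1],[0.484,0.1008,-0.1516,-0.08,0,0,0.16],[0.484,0.1008,-0.1516,-0.08,0,0,0.22],[0.484,0.1008,-0.1516,-0.08,0,0,0.28],[0.484,0.1008,-0.1516,-0.08,0,0,0.34],[0.484,0.1008,-0.1516,-0.08,0,0,0.4],[0.484,0.1008,-0.1516,-0.08,0,0,0.46],[0.484,0.1008,-0.1516,-0.08,0,0,0.5],[0.484,0.1008,-0.1516,-0.08,0,0,0.5],[0.484,0.1008,-0.1516,-0.08,0,0,0.5]]' 5
python3 - <<'E'
from fit import *
s,p=wrist();print(s['tool_pos'],s['opening'],R.from_rotvec(s['orientation']).as_matrix().round(3).tolist())
cv2.imwrite('pics/w5.png',p['frame'][:,:,::-1])
hsv=cv2.cvtColor(p['frame'],cv2.COLOR_RGB2HSV)
for r in robot.regions_of(p,'tin')[:3]:
    q=r['rect'];ys,xs=np.nonzero(r['mask']);print(r['conf'],np.round(q),at_z(p,[[xs.mean(),ys.mean()]],.026).round(4))
E
```

```text
t: 14.95
tool_pos: [0.5336, -0.0891, 0.12]
orientation: [-2.145, -2.294, 0.0]
force: [0.4, 0.7, 0.4]
opening: 0.0246
gripper_force: 0.0
[ 0.53364818 -0.0891222   0.11996416] 0.02456000714928126 [[-0.067, 0.998, -0.001], [0.998, 0.067, 0.001], [0.001, -0.001, -1.0]]
0.68 [292. 110. 351. 173.] [[ 0.53   -0.0385  0.026 ]]
```

View pics/w5.png

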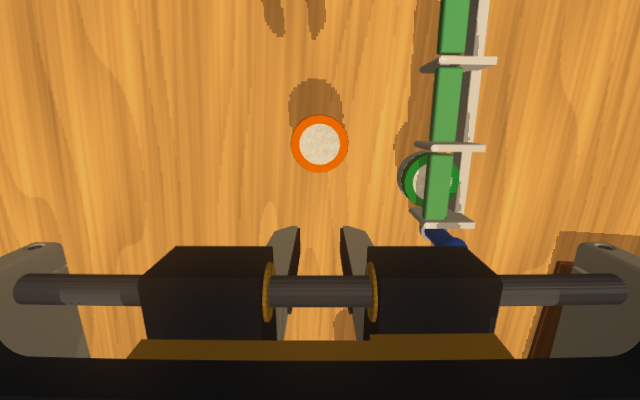

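The cradle is centred on the tin at (320,143). Lower to about 10 mm above the counter, then push along the rack's y.

```bash
python3 -m handwheel '[[0.484,0,0,0.05,0,0,0],[0.484,0,0,0.09,0,0,0],[0.484,0,0,0.11,0,0,0],[0.484,0,0,0.117,0,0,0],[0.484,0,0,0.117,0,0,0]]' | grep -E 'pos|force: \['
python3 -m handwheel '[[0.484,0.005,0,0,0,0,0],[0.484,0.01,0,0,0,0,0],[0.484,0.014,0,0,0,0,0],[0.484,0.017,0,0,0,0,0],[0.484,0.020,0,0,0,0,0],[0.484,0.024,0,0,0,0,0],[0.484,0.028,0,0,0,0,0],[0.484,0.032,0,0,0,0,0],[0.484,0.036,0,0,0,0,0],[0.484,0.040,0,0,0,0,0]]'
python3 - <<'E'
from fit import *
p=robot.read_camera('top')
t=tinpix(p);e=cv2.fitEllipse(cv2.convexHull(t.astype(np.int32)));print(len(t),at_z(p,[e[0]],.028).round(4))
E
```

```text
tool_pos: [0.534, -0.0896, 0.0036]
force: [0.3, 0.0, -0.0]
t: 16.92
tool_pos: [0.5314, -0.0495, 0.0035]
orientation: [2.149, 2.291, 0.0]
force: [-0.2, -1.2, -0.0]
opening: 0.0239
gripper_force: 0.3Traceback (most recent call last):
  File "<stdin>", line 3, in <module>
  File "fit.py", line 12, in tinpix
    i=1+np.argmax(st[1:,4]);pts=np.argwhere(l==i)[:,::-1]
        ~~~~~~~~~^^^^^^^^^^
    return _wrapfunc(a, 'argmax', axis=axis, out=out, **kwds)
    return bound(*args, **kwds)
ValueError: attempt to get argmax of an empty sequence
```

```bash
cat > tw.py <<'E'
from fit import *
s,p=wrist();T=R.from_rotvec(s['orientation']).as_matrix()
hsv=cv2.cvtColor(p['frame'],cv2.COLOR_RGB2HSV)
m=cv2.inRange(hsv,(5,200,170),(14,255,255));m[:, :200]=0;m[:,450:]=0
n,l,st,c=cv2.connectedComponentsWithStats(m);i=1+np.argmax(st[1:,4]) if n>1 else None
if i and st[i,4]>100:
    e=cv2.fitEllipse(cv2.convexHull(np.argwhere(l==i)[:,::-1].astype(np.int32)))
    X=at_z(p,[e[0]],.026)[0];print(st[i],np.round(e[0],1),np.round(e[1],1),'tin',X.round(4),'tool',(T.T@(X-s['tool_pos'])).round(4))
    d=X[:2]-[.6291,.0688];print('rel home ex,ey',(d@[.9979,.065]).round(4),(d@[-.065,.9979]).round(4))
for a,cc in rails(p):
    if a>1000:print('rail',a,cc.round(1),at_z(p,[cc],.048).round(4))
print(s['tool_pos'].round(4),s['force'].round(1),s['t'])
E
python3 tw.py
```

```text
[ 272  148   97   93 3388] [319.7 194.2] [93.4 97.7] tin [ 0.5295 -0.0162  0.026 ] tool [ 0.0328  0.0003 -0.0226]
rel home ex,ey -0.1049 -0.0784
rail 4691 [564.7  47.4] [[0.6253 0.0576 0.048 ]]
rail 5264 [542.2 180. ] [[0.6294 0.0024 0.048 ]]
rail 1620 [515.4 328. ] [[ 0.6358 -0.0761  0.048 ]]
[ 0.5313 -0.049   0.0034] [0.4 0.2 0.8] 16.975
```

The tin follows in the cradle, centred to 0.3 mm. 78 mm to go.

```bash
python3 -m handwheel '[[0.484,0.003,0,0,0,0,0],[0.484,0.007,0,0,0,0,0],[0.484,0.012,0,0,0,0,0],[0.484,0.017,0,0,0,0,0],[0.484,0.022,0,0,0,0,0],[0.484,0.027,0,0,0,0,0],[0.484,0.032,0,0,0,0,0],[0.484,0.037,0,0,0,0,0],[0.484,0.042,0,0,0,0,0],[0.484,0.047,0,0,0,0,0],[0.484,0.052,0,0,0,0,0],[0.484,0.057,0,0,0,0,0],[0.484,0.062,0,0,0,0,0],[0.484,0.067,0,0,0,0,0],[0.484,0.071,0,0,0,0,0],[0.484,0.074,0,0,0,0,0],[0.484,0.0765,0,0,0,0,0],[0.484,0.078,0,0,0,0,0],[0.484,0.078,0,0,0,0,0]]'; python3 tw.py
```

```text
t: 19.4
tool_pos: [0.5264, 0.0282, 0.0034]
orientation: [-2.149, -2.291, 0.0]
force: [-0.4, 0.5, 0.6]
opening: 0.0239
gripper_force: 0.0
[ 271  147   98   93 3382] [319.7 193.8] [93.6 97.6] tin [0.5246 0.0612 0.026 ] tool [ 0.033   0.0003 -0.0226]
rel home ex,ey -0.1048 -0.0008
rail 5932 [561.5  59.3] [[0.6202 0.1302 0.048 ]]
rail 5020 [538.2 199.9] [[0.625  0.0702 0.048 ]]
rail 1603 [515.1 327.9] [[0.6308 0.0011 0.048 ]]
[0.5264 0.0282 0.0034] [-0.4  0.5  0.6] 19.4
```

Aligned within 1 mm. Now I back off, lift, turn to face the gap and come down behind the tin.

```bash
python3 -m handwheel '[[0.484,-0.01,0,0,0,0,0],[0.484,-0.03,0,0,0,0,0],[0.484,-0.03,0,-0.04,0,0,0],[0.484,-0.03,0,-0.08,0,0,0.04],[0.484,-0.02,-0.03,-0.08,0,0,0.1],[0.484,0,-0.0547,-0.08,0,0,0.16],[0.484,0.0331,-0.0547,-0.08,0,0,0.22],[0.484,0.0331,-0.0547,-0.08,0,0,0.28],[0.484,0.0331,-0.0547,-0.08,0,0,0.34],[0.484,0.0331,-0.0547,-0.08,0,0,0.4],[0.484,0.0331,-0.0547,-0.08,0,0,0.46],[0.484,0.0331,-0.0547,-0.08,0,0,0.5],[0.484,0.0331,-0.0547,-0.08,0,0,0.5],[0.484,0.0331,-0.0547,-0.08,0,0,0.5]]'; python3 tw.py
```

```text
t: 21.2
tool_pos: [0.4698, 0.0573, 0.0835]
orientation: [3.14, 0.104, 0.0]
force: [-0.2, 0.5, 0.3]
opening: 0.0242
gripper_force: 0.0
[ 288  106   67   69 1734] [321.5 139.8] [66.6 68.2] tin [0.5252 0.0604 0.026 ] tool [0.0555 0.0006 0.0575]
rel home ex,ey -0.1042 -0.0016
[0.4698 0.0573 0.0835] [-0.2  0.5  0.3] 21.2
```

```bash
python3 -m handwheel '[[0.484,0,0,0.05,0,0,0],[0.484,0,-0.0005,0.073,0,0,0],[0.484,0.003,-0.0005,0.08,0,0,0],[0.484,0.008,-0.0005,0.08,0,0,0],[0.484,0.013,-0.0005,0.08,0,0,0],[0.484,0.017,-0.0005,0.08,0,0,0],[0.484,0.020,-0.0005,0.08,0,0,0],[0.484,0.023,-0.0005,0.08,0,0,0],[0.484,0.027,-0.001,0.08,0,0,0],[0.484,0.032,-0.001,0.08,0,0,0],[0.484,0.037,-0.001,0.08,0,0,0],[0.484,0.042,-0.0015,0.08,0,0,0],[0.484,0.047,-0.0015,0.08,0,0,0],[0.484,0.052,-0.0015,0.08,0,0,0],[0.484,0.057,-0.0015,0.08,0,0,0],[0.484,0.062,-0.0015,0.08,0,0,0],[0.484,0.066,-0.0015,0.08,0,0,0],[0.484,0.069,-0.0015,0.08,0,0,0],[0.484,0.07,-0.0015,0.08,0,0,0],[0.484,0.07,-0.0015,0.08,0,0,0]]'; python3 tw.py
python3 - <<'E'
from fit import *
s,p=wrist();cv2.imwrite('pics/w6.png',p['frame'][:,:,::-1])
E
```

```text
t: 23.75
tool_pos: [0.5396, 0.0636, 0.0035]
orientation: [3.14, 0.1, 0.0]
force: [0.1, 0.4, -0.1]
opening: 0.0243
gripper_force: 0.0
[ 271  147   98   95 3422] [320.  193.7] [94.6 97.7] tin [0.5719 0.0664 0.026 ] tool [ 0.0324 -0.0007 -0.0225]
rel home ex,ey -0.0573 0.0013
rail 6817 [324.1  79.8] [[0.6257 0.0682 0.048 ]]
rail 6820 [163.2  80.8] [[0.6213 0.1349 0.048 ]]
rail 6907 [485.3  80.4] [[0.6301 0.0013 0.048 ]]
rail 3256 [606.4  83.3] [[ 0.6332 -0.0512  0.048 ]]
[0.5396 0.0636 0.0035] [ 0.1  0.4 -0.1] 23.75
```

View pics/w6.png

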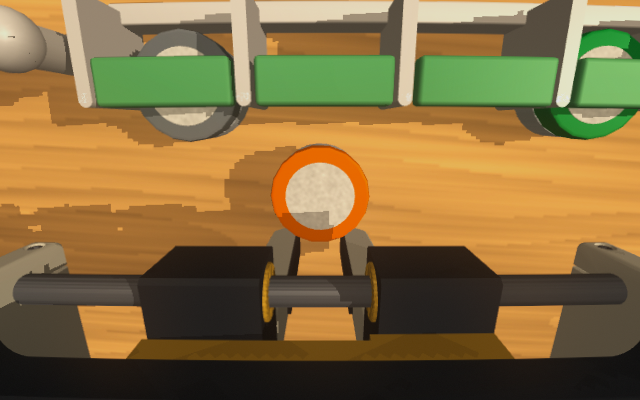

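The tin at (320,194) faces the middle of section B at (324,80), about 1 mm left of centre. I push on with a 1 mm correction.

```bash
python3 -m handwheel '[[0.484,0.003,0,0,0,0,0],[0.484,0.007,0.0005,0,0,0,0],[0.484,0.012,0.001,0,0,0,0],[0.484,0.017,0.001,0,0,0,0],[0.484,0.022,0.001,0,0,0,0],[0.484,0.027,0.001,0,0,0,0],[0.484,0.032,0.001,0,0,0,0],[0.484,0.036,0.001,0,0,0,0],[0.484,0.040,0.001,0,0,0,0],[0.484,0.044,0.001,0,0,0,0],[0.484,0.047,0.001,0,0,0,0],[0.484,0.050,0.001,0,0,0,0],[0.484,0.051,0.001,0,0,0,0],[0.484,0.051,0.001,0,0,0,0]]'; python3 tw.py
for i in 1 2; do python3 -m handwheel '[[0.484,0.001,0,0,0,0,0],[0.484,0.002,0,0,0,0,0],[0.484,0.002,0,0,0,0,0]]' | grep -E 'pos|force: \['; done
```

```text
t: 25.6
tool_pos: [0.5905, 0.0659, 0.0034]
orientation: [3.14, 0.1, 0.0]
force: [0.3, 1.1, -0.1]
opening: 0.0237
gripper_force: 0.0
[ 276  147   87   29 1277] [319.9 171.8] [48.7 81.6] tin [0.6345 0.0695 0.026 ] tool [ 0.0441 -0.0008 -0.0226]
rel home ex,ey 0.0054 0.0003
rail 3760 [595.3 197.5] [[ 0.6347 -0.0586  0.048 ]]
rail 5451 [175.1 197.4] [[0.6223 0.1348 0.048 ]]
rail 5316 [321.4 197.5] [[0.6265 0.0683 0.048 ]]
rail 5294 [469.4 197. ] [[0.6311 0.0009 0.048 ]]
[0.5905 0.0659 0.0034] [ 0.3  1.1 -0.1] 25.6
tool_pos: [0.5925, 0.066, 0.0035]
force: [-0.8, -0.7, -0.3]
tool_pos: [0.5946, 0.0661, 0.0035]
force: [-0.7, -0.3, -1.1]
```

```bash
for i in 1 2 3; do python3 -m handwheel '[[0.484,0.001,0,0,0,0,0],[0.484,0.001,0,0,0,0,0]]' | grep -E 'pos|force: \['; done
```

```text
tool_pos: [0.5955, 0.0662, 0.0034]
force: [-0.4, -0.2, -0.1]
tool_pos: [0.5965, 0.0662, 0.0035]
force: [0.7, -0.6, 0.1]
tool_pos: [0.5975, 0.0663, 0.0035]
force: [-0.4, 0.7, 0.5]
```

```bash
for i in 1 2; do python3 -m handwheel '[[0.484,0.001,0,0,0,0,0],[0.484,0.001,0,0,0,0,0]]' | grep -E 'pos|force: \['; done
```

```text
tool_pos: [0.5983, 0.0664, 0.0034]
force: [-2.7, -0.7, 0.5]
tool_pos: [0.5985, 0.0664, 0.0032]
force: [-5.8, -0.6, 2.2]
```

Firm stop at TCP x 0.598 with 6 N, so the tin is at the back stop. I retreat straight back, lift and check.

```bash
python3 -m handwheel '[[0.484,-0.003,0,0,0,0,0],[0.484,-0.015,0,0,0,0,0],[0.484,-0.04,0,0,0,0,0],[0.484,-0.06,0,0,0,0,0],[0.484,-0.06,0,-0.05,0,0,0],[0.484,-0.12,0,-0.1,0,0,0],[0.484,-0.18,0,-0.15,0,0,0],[0.484,-0.19,0,-0.16,0,0,0],[0.484,-0.19,0,-0.16,0,0,0],[0.484,-0.19,0,-0.16,0,0,0]]'
python3 - <<'E'
from fit import *
p=robot.read_camera('top');q=robot.read_camera('side')
a=cv2.resize(p['frame'][150:220,230:400],(800,330),interpolation=2);b=cv2.resize(q['frame'][165:255,290:410],(360,270),interpolation=2)
o=np.zeros((600,800,3),np.uint8);o[:330]=a;o[330:,:360]=b
cv2.imwrite('pics/f.png',o[:,:,::-1])
E
```

```text
t: 28.9
tool_pos: [0.4099, 0.0543, 0.1629]
orientation: [-3.14, -0.1, -0.001]
force: [0.4, -0.6, 0.6]
opening: 0.024
gripper_force: 0.0
```

View pics/f.png

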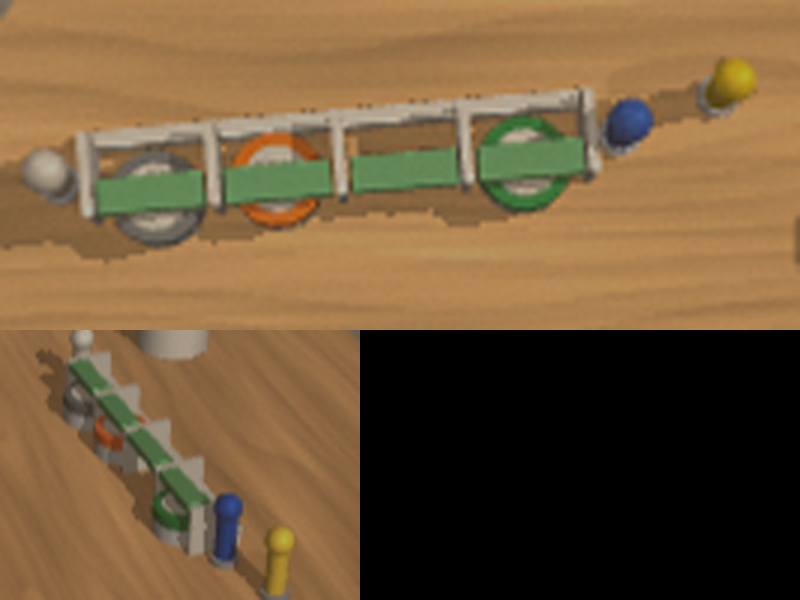

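The orange tin at (278,180) sits in gap B against the back stop, and the other tins and posts look unmoved. The robot is clear, so I hand in.

```bash
python3 -c "
from plant import robot
print(robot.close_job())"
```

```text
the job is handed in; nothing more can be done
None
```

I ran the fingertip along the rail from the blue-post end over gaps D, C and B in that order, then pushed the orange-lidded tin into gap B, the third, until it stopped against the back stop. I moved the arm clear and handed the job in at about 29 s of the 64 s; no verdict came back.

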